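# Cup onto the kitchen turntable, then the lidded container to the front and hold

### The arm

A 6-joint arm with a two-finger parallel gripper is mounted at the origin on the work surface. World frame = base frame: x ahead of the robot, y to its left, z up, the work surface at z = 0. Lengths are in m, angles in rad, forces in N, time in s.
With the tool pointing down it reaches from about 0.325 to 0.775 m from the base axis. Payload 5.5 kg.
Tool frame: the origin (TCP) lies between the finger pads; the fingertips stand 8 mm ahead of it and the grasp point (between the pads) lies 11 mm behind it (tcp_to_tips is the distance from the TCP to the fingertips, in m); z points along the fingers, y is the line along which they close (so a half turn about z gives the same grasp; the last joint's range is limited). The gripper opens to 88 mm and grips with 3 to 60 N. Pads are 20 mm wide; open, the fingers measure 115 mm over their backs; the gripper's body (75 mm by 178 mm) begins 61 mm behind the grasp point.
Start: joints at [1.23, 0.091, 1.231, -0, 1.82, -0.057], TCP at [0.168, 0.576, 0.231] pointing down, gripper open.
Joint ranges: [-2.87, 2.87], [-0.86, 2.18], [0.17, 2.46], [-1.51, 4.65], [0.06, 2.69], [-2.65, 2.65]. Speed limits (rad/s): [2.57, 2.57, 3.01, 3.14, 3.14, 3.14].

### API

Orientations are given as a unit quaternion [w, x, y, z].
In Python, from bench import * gives the robot as it stands. Calls block until the motion is done:
- move_to(position, orientation): joint-space move of the TCP to a pose.
- move_l(position, speed=0.15, orientation=None): straight line of the TCP; orientation=None keeps the orientation; speed is the mean speed in m/s.
- movej(angles): joint-space move.
- gripper_open() and close(): open the fingers fully, or close them until they stop; the grip force is fixed at half the most.
- hold(seconds).
- inverse_kinematics(position, orientation): joint angles nearest the present ones, or None.
- state(): the state.
- get_image(name): name is "scene" or "top" or "wrist"; returns a dict with "frame" (384x512x3 uint8, blue, green, red), "depth" (384x512 float32, m along the optical axis (not along the pixel's ray), 0 where there is no reading), "camera_matrix" (3x3 intrinsics, pixels), "view" (4x4, takes a point from world to camera coordinates). Camera axes: x right, y up, looking along -z (the intrinsics and any distortion apply to the point x, -y, -z); pixel columns grow to the right and rows downward; lengths in m; the calibration is good to about 2 mm. A picture is of the moment at which its call begins.
A pose or a line that the arm cannot do raises IKError and nothing moves.
- job_done(): hands the job in; it is judged then, once.
The state is a dict: "time": time; "joint_pos": joint angles; "dq": joint speeds; "joint_torque": joint torques, N m; "ee_pos": TCP position; "ee_rot": TCP orientation; "ft_force": force on the tool from outside, world axes, zero at the start; "moment": the same for the moment, N m; "finger_gap": finger opening in m; "finger_force": force on a finger pad.
Only numpy, scipy, OpenCV 4.12 (cv2) and the standard library are available. Lean on these libraries where they do the work, as an engineer would, in place of code of your own. Each camera call takes 0.05 s, during which the arm holds its last target. There are 200 camera calls.

### The job

Stand the ceramic cup from the counter upright in the free space on the turntable and let go of it; set it down, do not drop it. Then turn the turntable by its upright handle or its rim, without shoving the things on it, until the square lidded container is at the front, in line with the fixed pointer that sticks out from the base. Finish while still holding the turntable there, motionless, with everything on it upright and the churner on the counter left alone; do not let go at the end.

Things in the scene. Friction and masses are not known exactly. Their poses are not given: they have to be found in the camera images.
- turntable_base: Fixed grey plastic base of the turntable, a round foot 220 mm across. Origin: on the turning axis, at counter height. Its -x axis points to the front, towards the robot (within 0.2 rad): there a fixed pointer, a straight white tongue 16 mm wide and 10 mm high, lies on the counter along -x, ending 215 mm from the axis, 60 mm beyond the disc's rim.
- disc: White turning disc, 310 mm across, flat top 30 mm above the counter. Origin: on the axis 20 mm above the counter; its +x points to the handle. Turns either way over half a turn from any start; light friction (about 1 N at the handle), no spring. Carries its loose things by friction only. A free space 100 mm across is at the front (over the pointer) at the start, centred 75 mm from the axis.
- handle (a point): Centre of the top of the turntable's upright handle: a round black post 20 mm across, fixed on the disc 140 mm from the axis, top 120 mm above the counter, 90 mm above the disc (on a 28 mm foot 6 mm high). It does not bend or lift, but spins freely about its own upright axis like a crank knob, so a grip on it need not turn with the disc. Never at the front at the start.
- cup: Handleless white ceramic cup, open at the top, 60 mm across the rim, 70 mm high, narrowing a little to the foot, 0.15 kg. Stands on the counter to the left or right of the turntable. Origin: centre of its underside; z up out of the mouth.
- container: Square blue plastic container with a closed white lid, 62 x 62 mm, 55 mm high, the only square thing on the disc; about 0.15 kg, loose. Origin: centre of its underside; z up. Stands on the disc, centre about 64 mm from the axis, at the left, the right or the back at the start, turned any way; its own yaw does not matter.
- bowl: Small round steel bowl, 76 mm across the rim, 34 mm high, with a grey gasket ring (46 mm across) lying in it; loose on the disc, centre about 64 mm from the axis. Origin: centre of its underside; z up.
- whistle: Steel pressure-cooker whistle, a small stepped round weight 28 mm across and 46 mm high, loose on the disc, centre about 64 mm from the axis. Origin: centre of its underside; z up.
- gasket: Grey rubber gasket ring 46 mm across and 6 mm thick lying in the bowl; it stays there. Origin: centre of its underside.
- churner: Wooden hand churner, 200 mm long, up to 42 mm wide and 42 mm high, lying on the counter on the other side of the turntable from the cup. Origin: on the counter under the middle of its length; stick along x. Bystander.
Things that resemble listed ones, but are neither listed nor needed, are in the scene too. What is shaped like the cup but pink, purple or red is not meant.

How it is judged:
By the outcome, as a careful person would: the job done as asked, in the order asked, and still so for the second after the job is handed in, while the arm keeps its last pose, push and grip.
It also fails if it takes over 64 s, if anything falls off the work surface, if the arm or the gripper's body presses on something with over 40 N, if the wrist force passes 120 N, or if a joint passes its speed limit or range.

## Working session

There is one attempt and no reset: what is moved stays moved. The work goes in short steps, each a Python script; the robot and the scene stay as the last script left them, time stands still between calls to the robot, and variables do not carry over. Pictures are saved under pics/ and viewed, at most 10 in all, crops included, and the job is handed in when it is done.

```bash
mkdir -p pics; ls; cat > h.py <<'E'
from bench import *
import numpy as np, cv2
def grab(n):
    d=get_image(n); d['K']=np.array(d['camera_matrix']); d['V']=np.array(d['view']); d['frame']=np.array(d['frame']); d['depth']=np.array(d['depth']); return d
def ray(d,u,v):
    K=d['K'];V=d['V'];R=V[:3,:3]
    c=np.array([(u-K[0,2])/K[0,0],-(v-K[1,2])/K[1,1],-1.])
    return -R.T@V[:3,3], R.T@c
def onplane(d,u,v,z):
    o,r=ray(d,u,v); return o+r*(z-o[2])/r[2]
def dpt(d,u,v):
    o,r=ray(d,u,v); return o+r*d['depth'][int(v),int(u)]
def cloud(d):
    h,w=d['depth'].shape; u,v=np.meshgrid(np.arange(w),np.arange(h)); K=d['K']
    c=np.stack([(u-K[0,2])/K[0,0],-(v-K[1,2])/K[1,1],-np.ones_like(u,float)],-1)*d['depth'][...,None]
    R=d['V'][:3,:3]; return (c-d['V'][:3,3])@R
def qdown(yaw): # tool z down, tool y at angle yaw+90 
    a=yaw/2; return [0.,float(np.cos(a)),float(np.sin(a)),0.]
E
python3 - <<'E'
from h import *
a=grab('scene');b=grab('top')
cv2.imwrite('pics/a.png',a['frame']);cv2.imwrite('pics/b.png',b['frame'])
np.savez('s0.npz',**{k+n:d[k] for n,d in(('a',a),('b',b)) for k in('frame','depth','K','V')})
print(b['V'],a['V'],b['K'],{k:v for k,v in state().items()})
E
```

```text
pics
[[ 0.01758348 -0.99969034 -0.01760802 -0.00536751]
 [ 0.98455005  0.01424322  0.17452316 -0.5710244 ]
 [-0.17421833 -0.0204047   0.98449562 -0.93332459]
 [ 0.          0.          0.          1.        ]] [[-0.70794215  0.70616387  0.01226776  0.3913785 ]
 [-0.38715973 -0.40254504  0.82949673  0.12547293]
 [ 0.59069895  0.58248612  0.55837682 -1.10561232]
 [ 0.          0.          0.          1.        ]] [[454.16061356   0.         252.96219908]
 [  0.         454.16061356 196.33946883]
 [  0.           0.           1.        ]] {'time': 0.1, 'joint_pos': array([ 1.23033480e+00,  9.17901474e-02,  1.23172845e+00, -7.51167041e-05,
        1.81982258e+00, -5.67000689e-02]), 'dq': array([ 0.00107311, -0.00271811, -0.00423597,  0.00033867, -0.00252211,
        0.00039819]), 'joint_torque': array([ 2.89421572e-03, -4.47854877e+01, -4.07572961e+01,  7.01053999e-02,
        2.83412996e-02, -1.30279659e-04]), 'ee_pos': array([0.1679228 , 0.5757608 , 0.22963691]), 'ee_rot': array([-1.36780748e-04,  1.41414274e-01,  9.89950119e-01, -8.64264356e-04]), 'ft_force': array([ 0.46342963,  0.30860461, -0.09969807]), 'moment': array([ 0.01370069,  0.00856597, -0.06318427]), 'finger_force': 0.0, 'finger_gap': 0.08804274898282605}
```

View pics/a.png

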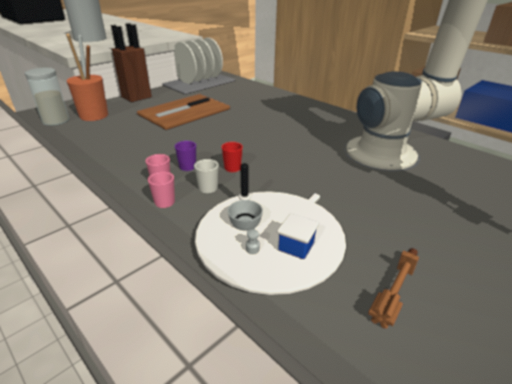

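View pics/b.png

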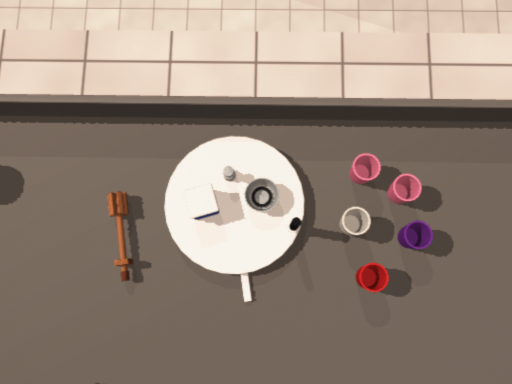

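The scene view shows the white cup at (207,176). The lookalikes are pink (158,167) and (162,190), purple (186,155) and red (232,157). In the top view the white cup is at (355,222), with red (372,277), pink (365,169) and (405,188), and purple (415,236). Also in the top view: disc about (234,204), container (202,202), bowl (262,196), whistle (229,173), handle (295,224), pointer tip (247,298), churner on the left. I choose the white cup and check it in a crop.

```bash
python3 - <<'E'
from h import *
z=np.load('s0.npz'); a={k:z[k+'a'] for k in('frame','depth','K','V')}; b={k:z[k+'b'] for k in('frame','depth','K','V')}
P=cloud(b);Q=cloud(a)
f=b['frame']
hsv=cv2.cvtColor(f,cv2.COLOR_BGR2HSV)
print('valid depth',(b['depth']>0).mean())
m=(np.abs(P[...,2]-0.03)<.006)&(b['depth']>0)&(hsv[...,2]>120)
n,l,st,c=cv2.connectedComponentsWithStats(m.astype(np.uint8)); i=1+np.argmax(st[1:,4])
cn=max(cv2.findContours((l==i).astype(np.uint8),0,1)[0],key=len)
hu=cv2.convexHull(cn)[:,0]; pts=np.array([onplane(b,u,v,.03)[:2] for u,v in hu])
A=np.c_[2*pts,np.ones(len(pts))];s=np.linalg.lstsq(A,(pts**2).sum(1),rcond=None)[0]
C=s[:2];print('disc',C,'r',np.sqrt(s[2]+C@C),'n',len(pts), 'z',np.median(P[l==i][:,2]))
def comp(P,m,name,d):
    n,l,st,c=cv2.connectedComponentsWithStats(m.astype(np.uint8))
    for i in range(1,n):
        if st[i,4]>12:
            p=P[l==i]; print(name,c[i].round(0),st[i,4],'xy',p.mean(0).round(4),'mid',((p.min(0)+p.max(0))/2).round(4),'ztop',np.percentile(p[:,2],95).round(4),'r',np.hypot(*(p[:,:2].mean(0)-C)).round(3))
for nm,PP,d in(('top',P,b),('scene',Q,a)):
    g=(d['depth']>0)&(PP[...,0]>.25)&(PP[...,0]<.9)&(np.abs(PP[...,1])<.5)
    R=np.hypot(PP[...,0]-C[0],PP[...,1]-C[1])
    comp(PP,g&(PP[...,2]>.036)&(R<.15),nm+' on disc',d)
    comp(PP,g&(PP[...,2]>.02)&(R>.165),nm+' counter',d)
# pointer in top
m=(hsv[...,2]>130)&(hsv[...,1]<70); yy,xx=np.nonzero(m); 
R=np.hypot(P[...,0]-C[0],P[...,1]-C[1]); m=m&(R>.162)&(R<.24)&(P[...,0]<C[0]-.1)
yy,xx=np.nonzero(m); p=np.array([onplane(b,u,v,.01)[:2] for u,v in zip(xx,yy)]); d=p.mean(0)-C
print('pointer',p.mean(0),p.min(0),p.max(0),'angle from -x',np.arctan2(-d[1],-d[0]),len(p),'reach',np.hypot(*(p-C).T).max())
o=[cv2.resize(a['frame'][140:220,140:260],(600,400),interpolation=2),cv2.resize(f[140:300,160:400],(600,400),interpolation=2)]
cv2.imwrite('pics/c.png',cv2.resize(np.vstack(o),None,fx=.75,fy=.75))
E
```

```text
valid depth 0.9962056477864584
disc [0.55901684 0.04722002] r 0.15373860660679606 n 49 z 0.028964183742905606
top on disc [228. 173.] 151 xy [0.6188 0.0578 0.0638] mid [0.6204 0.0585 0.0566] ztop 0.0759 r 0.061
top on disc [261. 192.] 426 xy [ 0.5804 -0.0131  0.0528] mid [ 0.5735 -0.0135  0.0519] ztop 0.0647 r 0.064
top on disc [201. 202.] 920 xy [0.5526 0.1126 0.0816] mid [0.5554 0.1141 0.0627] ztop 0.0866 r 0.066
top on disc [261. 196.] 164 xy [ 0.5731 -0.0132  0.0388] mid [ 0.5743 -0.0125  0.0398] ztop 0.0411 r 0.062
top on disc [294. 224.] 121 xy [ 0.507  -0.0816  0.1006] mid [ 0.5091 -0.0816  0.08  ] ztop 0.1202 r 0.139
top counter [260.  82.] 30904 xy [ 0.8214 -0.0061  0.0799] mid [ 0.831  -0.      0.0577] ztop 0.0892 r 0.268
top counter [365. 167.] 467 xy [ 0.6389 -0.2393  0.0524] mid [ 0.6352 -0.2363  0.0464] ztop 0.0703 r 0.297
top counter [405. 188.] 531 xy [ 0.5941 -0.3243  0.052 ] mid [ 0.5923 -0.3213  0.0465] ztop 0.0702 r 0.373
top counter [119. 228.] 915 xy [0.5004 0.2965 0.0301] mid [0.4845 0.3011 0.0319] ztop 0.0411 r 0.256
top counter [356. 220.] 420 xy [ 0.5222 -0.
[... 575 characters left out ...]
top 0.0861 r 0.074
scene counter [197. 163.] 1021 xy [ 0.5105 -0.2652  0.0516] mid [ 0.5043 -0.2761  0.046 ] ztop 0.07 r 0.316
scene counter [232. 154.] 454 xy [ 0.4081 -0.2401  0.0517] mid [ 0.4038 -0.2457  0.0458] ztop 0.0702 r 0.325
scene counter [149. 285.] 26702 xy [0.831  0.0081 0.086 ] mid [ 0.832  -0.089   0.0876] ztop 0.0905 r 0.275
scene counter [161. 178.] 1041 xy [ 0.6215 -0.2646  0.0543] mid [ 0.6147 -0.2785  0.0459] ztop 0.0703 r 0.318
scene counter [394. 291.] 1286 xy [0.5148 0.3012 0.0316] mid [0.4836 0.3006 0.0321] ztop 0.0412 r 0.258
pointer [0.63944746 0.03359097] [ 0.34542966 -0.59155127] [1.068707   0.63044047] angle from -x 2.973736082574776 483 reach 0.8150724892771445
```

View pics/c.png

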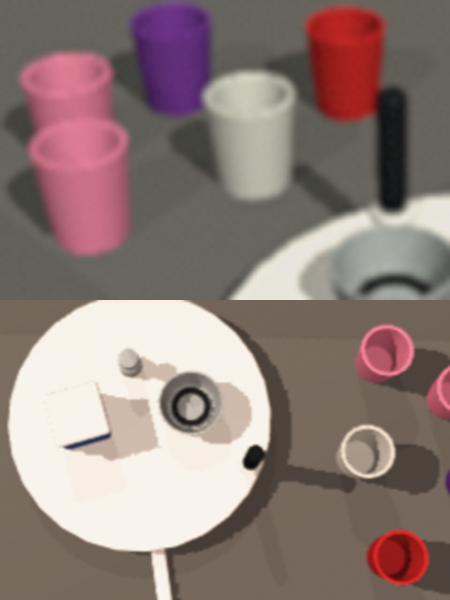

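The crop shows an off-white cup at scene (207,176), clearly distinct from the pink, purple and red ones. Measured heights fit the text: rim 0.070, lid 0.086, post top 0.120. Next I refine the angles, move above the cup and look with the wrist camera.

```bash
cat >> h.py <<'E'
def circ(p):
    A=np.c_[2*p,np.ones(len(p))]; s=np.linalg.lstsq(A,(p**2).sum(1),rcond=None)[0]; return s[:2],np.sqrt(s[2]+s[:2]@s[:2])
def rim(P,guess,z,R):
    m=(np.abs(P[...,2]-z)<.004)&(np.hypot(P[...,0]-guess[0],P[...,1]-guess[1])<R); p=P[m][:,:2]
    return circ(p)+(len(p),)
def qy(phi): return qdown(phi+np.pi/2)   # tool y along world angle phi
E
python3 - <<'E'
from h import *
z=np.load('s0.npz'); b={k:z[k+'b'] for k in('frame','depth','K','V')};a={k:z[k+'a'] for k in('frame','depth','K','V')}
P=cloud(b);Q=cloud(a);C=np.array([.559,.0472])
for n,PP in(('top',P),('scene',Q)):
    print(n,'cup rim',rim(PP,(.52,-.212),.0695,.045))
    m=(np.abs(PP[...,2]-.0855)<.003)&(np.hypot(PP[...,0]-.553,PP[...,1]-.113)<.06)
    r=cv2.minAreaRect(PP[m][:,:2].astype(np.float32));print('lid',r,np.degrees(np.arctan2(*(np.array(r[0])-C)[::-1])))
    m=(np.abs(PP[...,2]-.119)<.003)&(np.hypot(PP[...,0]-.508,PP[...,1]+.082)<.03)
    h=PP[m][:,:2]; print('handle',(h.min(0)+h.max(0))/2,np.ptp(h,axis=0))
f=b['frame'][255:305,232:262]; m=(f.min(2)>120)
yy,xx=np.nonzero(m); p=np.array([onplane(b,u+232,v+255,.01)[:2] for u,v in zip(xx,yy)])
p=p[(np.hypot(*(p-C).T)>.163)]; d=p.mean(0)-C
vx=cv2.fitLine(p.astype(np.float32),2,0,.01,.01).ravel()
print('pointer',len(p),'deg',np.degrees(np.arctan2(d[1],d[0])),'line',vx,'tip r',np.hypot(*(p-C).T).max())
g=np.array([.52,-.212]); phi=np.arctan2(g[1],g[0])
move_to([.46,-.19,.25],qy(phi)); s=state(); print(s['time'],s['joint_pos'],s['ee_pos'])
w=grab('wrist'); cv2.imwrite('pics/d.png',w['frame']); W=cloud(w)
print('wrist rim',rim(W,g,.0695,.045))
E
```

```text
top cup rim (array([ 0.51953366, -0.21196533]), np.float64(0.027538619596705203), 163)
lid ((0.5546761751174927, 0.11329683661460876), (0.06118520349264145, 0.06143832579255104), 16.84703826904297) 93.74275763342646
handle [ 0.50948391 -0.08319184] [0.01816164 0.01789437]
scene cup rim (array([ 0.5193953 , -0.21173177]), np.float64(0.027655447387375187), 114)
lid ((0.5542162656784058, 0.11336131393909454), (0.061677586287260056, 0.06206486001610756), 17.664533615112305) 94.13552316785729
handle [ 0.50949987 -0.08317287] [0.01569745 0.01677127]
pointer 197 deg -170.63882906015817 line [0.98745817 0.15788092 0.37269244 0.01648669] tip r 0.21435936530137414
2.9833 [-4.58902103e-01 -1.78723218e-01  1.45842791e+00  1.73264330e-04
  1.86192457e+00 -7.29551317e-02] [ 0.46027491 -0.18942681  0.24998595]
wrist rim (array([ 0.52088332, -0.21294309]), np.float64(0.02747892520316212), 471)
```

View pics/d.png

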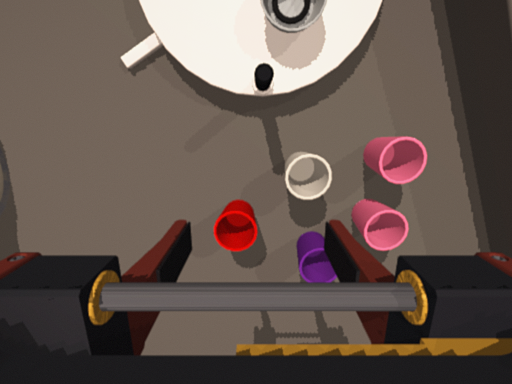

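The wrist view shows the white cup at (308,175), with red (236,228), purple (316,258) and pink (400,160) and (385,225) well clear of it. All three views agree on cup (0.520,-0.212). The pointer is at -170.8°, the container at 93.9° and the handle at -110.8°. Now I pick up the cup and place it.

```bash
python3 - <<'E'
from h import *
g=np.array([.5198,-.2122]); phi=np.arctan2(g[1],g[0])
def sh(t): s=state(); print(t,round(s['time'],2),s['ee_pos'].round(4),'gap',round(s['finger_gap'],4),'ff',round(s['finger_force'],1),'F',s['ft_force'].round(1))
move_to([*g,.14],qy(phi)); move_l([*g,.036],.12); sh('down'); close(); sh('closed')
s=state()
if not .045<s['finger_gap']<.066: raise SystemExit('grip?')
move_l([*g,.19],.12); sh('lift')
p=np.array([.485,.0352]); move_l([*p,.19],.2,orientation=qy(0.0)); sh('over')
move_l([*p,.085],.12); sh('low')
w=grab('scene'); cv2.imwrite('pics/e.png',w['frame'])
E
```

```text
down 4.62 [ 0.5204 -0.2125  0.0372] gap 0.0878 ff 0.0 F [ 0.3 -0.   0.2]
closed 5.2 [ 0.52   -0.2123  0.0363] gap 0.0588 ff 30.0 F [0.4 0.1 1.2]
lift 6.63 [ 0.5195 -0.212   0.1888] gap 0.0587 ff 30.0 F [ 0.5  0.  -2. ]
over 8.03 [0.485  0.0346 0.1899] gap 0.0589 ff 30.0 F [ 0.6 -0.2 -1.4]
low 9.06 [0.4856 0.0352 0.086 ] gap 0.0588 ff 30.0 F [ 0.1  0.1 -0.9]
```

View pics/e.png

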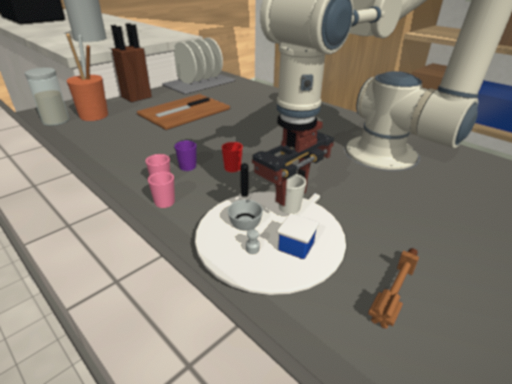

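The picture shows the cup held upright at (292,195) over the free space, just behind the container (297,236) and clear of the bowl. I lower until contact, release, then grip the handle.

```bash
python3 - <<'E'
from h import *
def sh(t): s=state(); print(t,round(s['time'],2),s['ee_pos'].round(4),'gap',round(s['finger_gap'],4),'ff',round(s['finger_force'],1),'F',s['ft_force'].round(1))
p=[.485,.0352]; move_l([*p,.071],.05); f0=state()['ft_force'][2]
z=.070
while z>.0625:
    move_l([*p,z],.02); f=state()['ft_force'][2]
    if f-f0>2.5: break
    z-=.001
sh('contact z%.4f'%z); gripper_open(); sh('open'); move_l([*p,.19],.1); sh('up')
move_l([.42,-.1,.2],.25,orientation=qy(-.36))
w=grab('top'); W=cloud(w); cv2.imwrite('pics/f.png',w['frame'])
C=np.array([.559,.0472])
print('cup rim',rim(W,(.485,.035),.0995,.045))
m=(np.abs(W[...,2]-.0855)<.003)&(np.hypot(W[...,0]-.553,W[...,1]-.113)<.06)
r=cv2.minAreaRect(W[m][:,:2].astype(np.float32));print('lid',r,np.degrees(np.arctan2(*(np.array(r[0])-C)[::-1])))
m=(np.abs(W[...,2]-.119)<.003)&(np.hypot(W[...,0]-.508,W[...,1]+.082)<.05);h=W[m][:,:2]
if len(h):print('handle',(h.min(0)+h.max(0))/2)
# feasibility of arc
for d in range(0,100,12):
    t=np.radians(-110.8+d); q=C+.14*np.array([np.cos(t),np.sin(t)])
    j=inverse_kinematics([*map(float,q),.09],qy(t+np.pi/2)); print(d,q.round(3),None if j is None else np.round(j,2))
E
```

```text
contact z0.0650 11.04 [0.4853 0.0351 0.0662] gap 0.0582 ff 30.0 F [-1.4  0.8  4.5]
open 11.68 [0.485  0.0352 0.0649] gap 0.0881 ff 0.0 F [ 0.2 -0.3 -0.3]
up 13.08 [0.4847 0.0352 0.1891] gap 0.0874 ff 0.0 F [-0.9  0.7 -0. ]
cup rim (array([0.48549197, 0.03512828]), np.float64(0.027511204680721053), 173)
lid ((0.5548305511474609, 0.1135474219918251), (0.061597369611263275, 0.061438098549842834), 17.35172462463379) 93.59589085460439
0 [ 0.509 -0.084] [-0.23 -0.12  1.69 -0.    1.57  0.13]
12 [ 0.538 -0.091] [-0.23 -0.04  1.61 -0.    1.57 -0.08]
24 [ 0.567 -0.093] [-0.22  0.04  1.53 -0.    1.57 -0.28]
36 [ 0.596 -0.088] [-0.2   0.11  1.45 -0.    1.57 -0.47]
48 [ 0.623 -0.077] [-0.18  0.18  1.38 -0.    1.58 -0.65]
60 [ 0.647 -0.061] [-0.15  0.24  1.31 -0.    1.59 -0.83]
72 [ 0.668 -0.041] [-0.11  0.29  1.25 -0.    1.6  -1.01]
84 [ 0.684 -0.016] [-0.07  0.33  1.2  -0.    1.6  -1.18]
96 [0.694 0.011] [-0.03  0.36  1.17 -0.    1.61 -1.34]
```

View pics/f.png

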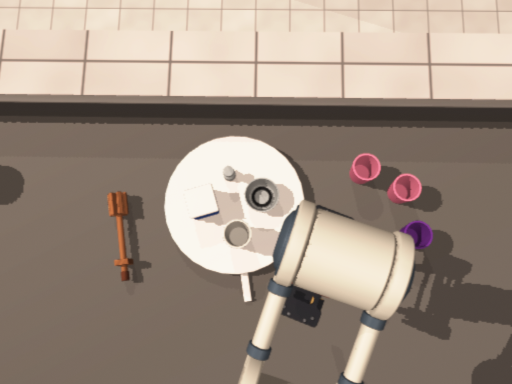

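The top view shows the cup standing at (237,234), with the container (201,202), bowl (262,196) and whistle (229,173) unmoved. Now I grip the handle and turn.

```bash
python3 - <<'E'
from h import *
def sh(t): s=state(); r=s['ee_pos'][:2]-C; print(t,round(s['time'],2),s['ee_pos'].round(4),'ang',np.degrees(np.arctan2(r[1],r[0])).round(2),'r',np.hypot(*r).round(4),'gap',round(s['finger_gap'],4),'ff',round(s['finger_force'],1),'F',s['ft_force'].round(1),flush=True)
C=np.array([.559,.0472]); h=np.array([.5095,-.0832]); a0=np.arctan2(*(h-C)[::-1])
move_l([*h,.17],.15,orientation=qy(a0+np.pi/2)); move_l([*h,.088],.1); sh('down'); close(); sh('closed')
if not .015<state()['finger_gap']<.024: raise SystemExit('grip?')
N=10; D=np.radians(95.4)
for i in range(1,N+1):
    t=a0+D*i/N; q=C+.1397*np.array([np.cos(t),np.sin(t)])
    move_l([*map(float,q),.088],.04 ,orientation=qy(t+np.pi/2)); 
    if np.linalg.norm(state()['ft_force'])>25: sh('high force');break
    if i%3==1: sh(i)
hold(.5); sh('end')
for n in('scene','top','wrist'): w=grab(n); cv2.imwrite('pics/g_%s.png'%n,w['frame']); np.savez('g_%s.npz'%n,**{k:w[k] for k in('frame','depth','K','V')})
S=[cv2.imread('pics/g_%s.png'%n) for n in('scene','top','wrist')]
cv2.imwrite('pics/g.png',np.vstack([cv2.resize(S[0],(400,300)),cv2.resize(S[2],(400,300))]))
E
```

```text
down 15.64 [ 0.5099 -0.0833  0.0889] ang -110.6 r 0.1394 gap 0.0877 ff 0.0 F [ 0.2 -0.1 -0.6]
closed 16.7 [ 0.5095 -0.0832  0.088 ] ang -110.79 r 0.1395 gap 0.0195 ff 30.0 F [ 0.2 -0.2  0.3]
1 17.43 [ 0.5318 -0.0898  0.088 ] ang -101.22 r 0.1397 gap 0.0195 ff 30.0 F [ 0.2  1.2 -0.1]
4 19.63 [ 0.6008 -0.0862  0.088 ] ang -72.61 r 0.1398 gap 0.0195 ff 30.0 F [ 0.5 -1.5 -0.3]
7 21.83 [ 0.6596 -0.0498  0.088 ] ang -43.95 r 0.1398 gap 0.0191 ff 30.0 F [ 4.2 -2.8 -0.3]
10 24.03 [0.6936 0.0103 0.0881] ang -15.33 r 0.1396 gap 0.0197 ff 30.0 F [ 4.8 -0.7 -0.6]
end 24.53 [0.6936 0.0101 0.088 ] ang -15.43 r 0.1396 gap 0.0196 ff 30.0 F [ 3.  -1.8  0.1]
```

View pics/g.png

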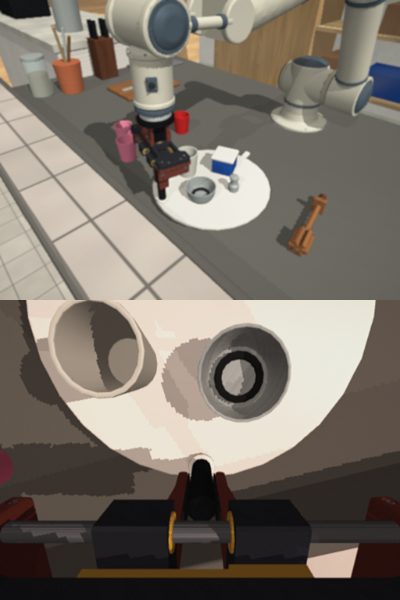

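The container (scene view, about (224,160)) now sits next to the pointer stub, and the cup, bowl and whistle stand upright. I check the angle by measuring the lid and pointer in the scene depth.

```bash
python3 - <<'E'
from h import *
C=np.array([.559,.0472]); e=C+.065*np.array([np.cos(np.radians(-170.8)),np.sin(np.radians(-170.8))])
for n in('scene','top'):
    w=np.load('g_%s.npz'%n); W=cloud(w)
    m=(np.abs(W[...,2]-.0855)<.003)&(np.hypot(*(W[...,:2]-e).transpose(2,0,1))<.065)&(w['frame'].min(2)>120)
    p=W[m][:,:2].astype(np.float32)
    if len(p)>30:
        r=cv2.minAreaRect(p); d=np.array(r[0])-C; print(n,len(p),r,'deg',np.degrees(np.arctan2(d[1],d[0])),'r',np.hypot(*d))
    m=(np.hypot(*(W[...,:2]-C).transpose(2,0,1))>.163)&(np.hypot(*(W[...,:2]-C).transpose(2,0,1))<.22)&(W[...,0]<.42)&(np.abs(W[...,1]-.02)<.05)&(w['frame'].min(2)>120)&(W[...,2]<.02)&(W[...,2]>.006)
    if m.sum()>10: d=W[m][:,:2].mean(0)-C; print('pointer',m.sum(),np.degrees(np.arctan2(d[1],d[0])))
    try: print('cup',rim(W,C+.075*np.array([np.cos(np.radians(-75.4)),np.sin(np.radians(-75.4))]),.0995,.045))
    except Exception as x: print(x)
E
```

```text
scene 494 ((0.49311578273773193, 0.035798579454422), (0.06430138647556305, 0.06118524447083473), 23.407316207885742) deg -170.18206473007643 r 0.06686346143237633
pointer 58 -171.01029849569974
cup (array([ 0.57872864, -0.02488505]), np.float64(0.02766879301370618), 106)
cup (array([0., 0.]), np.float64(0.0), 0)
```

The container is at -170.2° and the pointer at -171.0°, so they are in line to within a degree. The cup stands where expected.

```bash
python3 - <<'E'
from h import *
hold(.5); s=state(); print(s['time'],abs(s['dq']).max(),s['finger_gap'],s['finger_force']); print(job_done())
E
```

```text
25.1833 0.0014950138171447864 0.0195228276689048 30.000059342128225
the job is handed in; nothing more can be done
None
```

I stood the cup upright on the turntable, then turned it by its handle until the container was within about 1° of the pointer. I handed the job in at 25 s with the handle still gripped, the arm still and the churner untouched.

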